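Tip the bread crate down and push it up to the riser

ROBOT

A 6-joint arm with a two-finger parallel gripper is mounted at the origin on the work surface. World frame = base frame: x ahead of the robot, y to its left, z up, the work surface at z = 0. Lengths are in mm, angles in rad, forces in N, time in s.
With the tool pointing down it reaches from about 400 to 925 mm from the base axis. Payload 12.5 kg.
Tool frame: the origin (TCP) lies at the very end of the fingers, on their centre line; the grasp point (between the pads) lies env.grip_point_offset behind it (env.grip_point_offset is the distance from the TCP to the grasp point, in mm); y points along the fingers, z is the direction in which the jaws open and shut, and the axes are right-handed (so a half turn about y gives the same grasp; the last joint's range is limited). The gripper opens to 95 mm and grips with 3 to 60 N. Pads are 20 mm wide; open, the fingers measure 119 mm over their backs; the gripper's body (75 mm by 180 mm) begins 59 mm behind the grasp point.
Start: joints at [1.147, 0.491, 1.559, -0, 1.092, -0.106], TCP at [195.282, 593.727, 214.661] pointing down, gripper open.
Joint ranges: [-3.1, 3.1], [-0.84, 2.19], [0.05, 2.79], [-1.13, 4.28], [0.06, 2.93], [-2.69, 2.69]. Speed limits (rad/s): [2.22, 2.22, 2.79, 3.14, 3.14, 3.14].

INTERFACE

Orientations are given as [roll, pitch, yaw] about the fixed x, y, z axes, in that order (R = Rz(yaw) Ry(pitch) Rx(roll)).
In Python, from cell import readout, read_camera, env, nets gives the robot as it stands.
- The arm moves only by the tool apply_moves, never from a script. Its argument "increments" is a list of rows, each a list of 3 entries, a list of its own where there are three numbers: the shift along the tool's x, y, z in cm, then the turn, a rotation vector about the tool's x, y, z in degrees, then the finger opening in cm, from 0 to 9.51. A call has exactly 5 rows; each row shifts and turns the pose as measured when the row begins, along the tool's axes as they then stand; what a row does not reach is not made up. A row lasts 1/8 s, in which the tool goes at most 62.5 mm and 10.7 degrees, less where a joint would pass 70% of its speed; a pose out of reach is approached as far as the arm can. A call with a gripper value outside its range is refused whole. The fingers move at their own pace and stop on an object; the grip force is fixed at half the most. Time passes only in rows, so rows that do not move let the fingers close, or fill a call up. It gives the time, the measured TCP pose, the force and the opening at its end, in the units of the state.
- readout.state(): the state, without advancing time (a new reading comes with each control period).
- read_camera(name): name is "scene" or "top" or "wrist"; returns a dict with "img" (384x512x3 uint8, red, green, blue), "vfov" (degrees; the focal length in pixels is half the picture's height over the tangent of half this angle, whatever the lens; pixels are square), "cx", "cy" (the principal point, pixels), "rvec" (rotation vector, rad) and "tvec" (3), from world to camera coordinates, as OpenCV has them; the wrist camera has in their place "mount" (4x4, takes a point from camera to tool coordinates, whose origin is the TCP and whose axes are the tool frame's). Camera axes: x right, y down, z forward; pixel columns grow to the right and rows downward; lengths in mm; the calibration is good to about 2 mm. A picture is of the moment at which its call begins: read the wrist's pose just before it. There is no depth.
- env.job_done(): hands the job in, once; it reports no verdict.
Trained networks look in a picture, given as the dict that the camera call returned (one of the last four; its "shot" number tells which), for a name from the list of things; names that differ only in an ending like _2 or _b are one class to them, and where a whole thing is asked for, a point or a joint stands for the part that bears it (a point fixed in the world has none). Each returns a list of dicts, best first, with "confidence" (0 to 1); they miss things now and then, are a little off and sometimes report something else, mostly with a low value. They report only what shows in the picture. A call takes as long as a camera call.
- nets.look_for(picture, thing): "point" ([x, y, z] in mm, in the coordinates of the camera as it stood for that picture, good to about 4 mm: the middle of the surface that is visible of it).
- nets.mark_of(picture, thing): "point" ([x, y, z] in mm, in the coordinates of the camera as it stood for that picture, good to about 4 mm: a listed point, or the origin of a listed thing).
The state is a dict: "t": time; "joints": joint angles; "qvel": joint speeds; "tau": joint torques, N m; "eef_pos": TCP position; "tcp_rot": TCP orientation; "ft_force": force on the tool from outside, world axes, zero at the start; "moment": the same for the moment, N m; "opening": opening from 0.0 (shut) to 1.0 (fully open).
Only numpy, scipy, OpenCV 4.12 (cv2) and the standard library are available. Lean on these libraries where they do the work, as an engineer would, in place of code of your own. Each camera call takes 0.05 s, during which the arm holds its last target. There are 200 camera calls.

TASK

The empty wooden bread crate has been left standing on its end on the counter. Push its upper end over so that it tips towards the low display riser and lies on its bottom, open side up; then push it along the counter until its far end sits flat against the front of the riser. Only push: never lift or carry the crate, keep its lower edge down on the counter throughout, and leave the jar, the mug and the loaf where they stand.

Things in the scene. Friction and masses are not known exactly. Their poses are not given: they have to be found in the camera images.
- crate: Empty crate of light wood, loose, about 0.5 kg, standing on its end: 200 mm tall (own z), 140 mm wide (y), 85 mm deep (x), walls 7 to 10 mm. Origin: centre of the end it stands on, so its faces lie at x = +-42.5, y = +-70, z = 0 and 200 mm. x points out through its closed bottom, at the start level and roughly towards the riser; the open side is -x. Lying right, x points straight down.
- crate_heel (a point): Middle of the edge between the crate's bottom and the end it stands on (crate frame 42.5, 0, 0 mm): the edge it tips about, on the counter throughout. Pushed over by about 75 mm at the top from the open side, the crate falls onto its bottom by itself, 30 to 100 mm short of the riser. This is then the lower edge of the near end, the end to push on (85 mm high).
- crate_corner_a (a point): Corner of the crate's bottom at its upper end, +y side (crate frame 42.5, 70, 200 mm). Once the crate lies down: one lower corner of its far end, the end to bring against the riser.
- crate_corner_b (a point): The other such corner, on the -y side (crate frame 42.5, -70, 200 mm).
- riser: Low solid display riser of brown wood, fixed to the counter, 160 mm deep (x), 300 mm long (y), 60 mm high, with a loaf standing on it. Origin: centre of its underside. Its flat front is the face at x = -80 mm in its own frame, and looks towards the crate; its x axis points from the crate into the riser.
- jar: Bystander: closed amber jar with a metal cap, 68 mm across, 100 mm tall, loose, on the counter beside the far end of the crate's way or beside the riser. Origin: centre of its underside. Leave it alone.
- mug: Bystander: white mug, 76 mm across, 85 mm tall, its handle on its own +y side, loose, on the counter in the other of those two places (jar and mug may change places). Origin: centre of its underside. Leave it alone.
- loaf: Bystander: tin loaf, 85 x 130 mm and 103 mm tall, loose, on top of the riser. Origin: centre of its underside. Leave it alone.

How it is judged:
By the outcome, as a careful person would: the job done as asked, in the order asked, and still so for the second after the job is handed in, with the robot touching nothing.
It also fails if it takes over 64 s, if anything falls off the work surface, if the arm or the gripper's body presses on something with over 40 N, if the wrist force passes 120 N, or if a joint passes its speed limit or range.

## Working session

There is one attempt and no reset: what is moved stays moved. The work goes in short steps, Python scripts to look and compute and a tool call to move; the robot and the scene stay as the last step left them, time stands still between calls to the robot, and variables do not carry over. Pictures are saved under pics/ and viewed, about 8 in all and at most 12, crops included, and the job is handed in when it is done.

Besides the shell and the picture viewer there is one more tool, called after "Request:" by a JSON object that holds its "method" and its "body". apply_moves: Moves the arm, as the interface text tells. Its arguments: {"type":"object","properties":{"increments":{"type":"array"}},"required":["increments"]}

```bash
mkdir -p pics; cat > h.py <<'E'
import numpy as np, cv2
from scipy.spatial.transform import Rotation as R
from cell import readout, read_camera, env, nets
def toworld(c,p,st=None):
    p=np.array(p,float)
    if 'mount' in c:
        q=c['mount']@np.r_[p,1]; return R.from_euler('xyz',st['tcp_rot']).apply(q[:3])+st['eef_pos']
    M=cv2.Rodrigues(np.array(c['rvec'],float))[0]; return M.T@(p-np.array(c['tvec']).ravel())
def tool(dw,st): return R.from_euler('xyz',st['tcp_rot']).inv().apply(dw)
def save(c,n): cv2.imwrite('pics/'+n+'.png',c['img'][:,:,::-1])
E
python3 - <<'E'
from h import *
s=readout.state(); print(s, env.grip_point_offset)
print(R.from_euler('xyz',s['tcp_rot']).as_matrix().round(3))
ims=[]
for n in ['scene','top']:
    c=read_camera(n); ims.append(c['img'])
    for t in ['crate','crate_heel','crate_corner_a','crate_corner_b','riser','jar','mug','loaf']:
        for f in (nets.mark_of,):
            print(n,t,[(toworld(c,d['point']).round(0).tolist(),round(d['confidence'],2)) for d in f(c,t)[:3]])
im=np.vstack(ims)[:,:,::-1]; cv2.imwrite('pics/a.png',cv2.resize(np.hstack(ims)[:,:,::-1],(800,300)))
cv2.imwrite('pics/top.png',ims[1][:,:,::-1]);cv2.imwrite('pics/scene.png',ims[0][:,:,::-1])
E
```

```text
{'t': 0.0, 'joints': array([ 1.14740633e+00,  4.91536315e-01,  1.55944189e+00,  1.98514328e-05,
        1.09169110e+00, -1.05603115e-01]), 'qvel': array([-5.35161289e-04, -2.82226105e-05,  5.88664499e-04, -7.44110774e-04,
       -4.87102381e-04,  4.00828748e-04]), 'tau': array([ 1.20184170e-03, -6.12630486e+01, -2.58187097e+01,  6.92599732e-02,
        4.81508137e-02, -1.02142719e-04]), 'eef_pos': array([195.16808625, 593.49579017, 214.0787902 ]), 'tcp_rot': array([-1.57186513e+00,  1.30995486e-04, -3.17796109e-01]), 'ft_force': array([ 0.48971871, -0.01529009,  0.1832172 ]), 'moment': array([ 0.0033322 ,  0.00053731, -0.00492283]), 'opening': 0.999438583728217} 18.8
[[ 0.95  -0.     0.312]
 [-0.312 -0.001  0.95 ]
 [-0.    -1.    -0.001]]
scene crate [([648.0, -122.0, -1.0], 0.61)]
scene crate_heel [([629.0, -81.0, 2.0], 0.6), ([796.0, 114.0, -0.0], 0.59), ([692.0, -51.0, 201.0], 0.33)]
scene crate_corner_a [([567.0, -110.0, 200.0], 0.74), ([699.0, -51.0, 205.0], 0.59)]
scene crate_corner_b [([567.0, -110.0, 200.0], 0.74), ([699.0, -51.0, 205.0], 0.59)]
scene riser [([569.0, 245.0, 0.0], 0.72)]
scene jar [([798.0, 113.0, -2.0], 0.55)]
scene mug [([353.0, 261.0, 5.0], 0.94)]
scene loaf [([543.0, 254.0, 65.0], 0.61), ([354.0, 262.0, 2.0], 0.16)]
top crate [([646.0, -125.0, 2.0], 0.87)]
top crate_heel [([633.0, -86.0, 0.0], 0.88)]
top crate_corner_a [([564.0, -108.0, 194.0], 0.82), ([699.0, -61.0, 198.0], 0.71), ([646.0, -121.0, 2.0], 0.58)]
top crate_corner_b [([564.0, -108.0, 194.0], 0.82), ([699.0, -61.0, 198.0], 0.71), ([646.0, -121.0, 2.0], 0.58)]
top riser [([568.0, 241.0, -4.0], 0.57)]
top jar [([799.0, 111.0, -0.0], 0.92)]
top mug [([356.0, 255.0, 4.0], 0.75)]
top loaf [([537.0, 247.0, 60.0], 0.76)]
```

View pics/top.png

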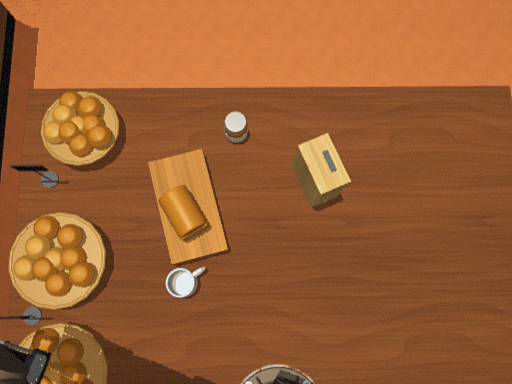

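View pics/scene.png

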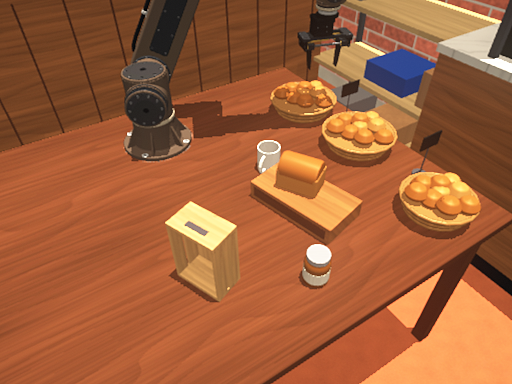

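The top view has +x up and +y left. The crate is at about (322,165), the riser at (188,205), the mug at (182,283) and the jar at (236,127). In the scene view the open side faces away from the riser and the way between is clear. Next I'll measure the yaws from the riser top corners and crate top corners.

```bash
cat >> h.py <<'E'
def pix2z(c,uv,z):
    f=c['img'].shape[0]/2/np.tan(np.radians(c['vfov'])/2)
    M=cv2.Rodrigues(np.array(c['rvec'],float))[0]; o=-M.T@np.array(c['tvec']).ravel()
    d=M.T@np.array([(uv[0]-c['cx'])/f,(uv[1]-c['cy'])/f,1.]); return o+d*(z-o[2])/d[2]
E
python3 - <<'E'
from h import *
c=read_camera('top')
im=c['img'][:,:,::-1]
cv2.imwrite('pics/b.png',cv2.resize(im[90:310,140:360],(800,800),interpolation=cv2.INTER_CUBIC)[:600])
print('px mm',pix2z(c,(200,200),0)-pix2z(c,(201,200),0))
for n,uv,z in [('r1',(149,160),60),('r2',(203,150),60),('r3',(228,248),60),('r4',(172,263),60),('c1',(299,146),200),('c2',(328,135),200),('c3',(349,181),200),('c4',(321,194),200)]: print(n,pix2z(c,uv,z).round(0))
E
```

```text
px mm [0.03120872 2.93910364 0.        ]
r1 [698. 354.  60.]
r2 [727. 200.  60.]
r3 [444. 129.  60.]
r4 [405. 282.  60.]
c1 [693. -61. 200.]
c2 [ 722. -137.  200.]
c3 [ 599. -186.  200.]
c4 [ 566. -113.  200.]
```

View pics/b.png

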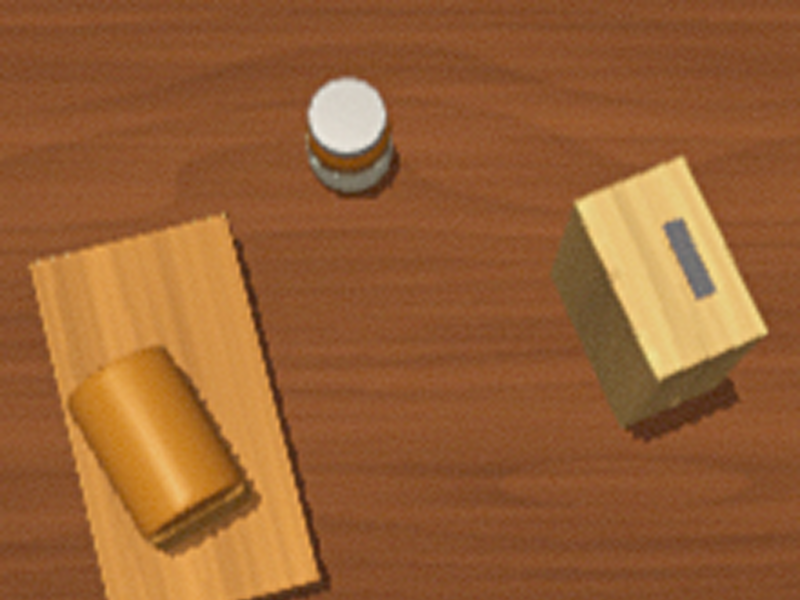

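Request:
{"method": "apply_moves", "body": {"increments": [[[0,-3,0],[0,10.4,0],9.5],[[0,-3,0],[0,10.4,0],9.5],[[0,-3,0],[0,10.4,0],9.5],[[0,-3,0],[0,10.4,0],6.5],[[0,-2,0],[0,10.4,0],6.5]]}}

```text
t: 1.58
eef_pos: [195.1, 593.2, 357.2]
tcp_rot: [-1.573, -0.003, -1.253]
ft_force: [-0.0, -0.5, -0.8]
opening: 0.844
```

Crate yaw (its x axis) is about 112.5° and the riser normal about 104.5°. The gap after tipping should be about 50 mm. Next I move behind the crate, staying high.

Request:
{"method": "apply_moves", "body": {"increments": [[[5.9,0,1.4],[0,-1,0],6.5],[[5.9,0,1.4],[0,-1,0],6.5],[[5.9,0,1.4],[0,-1,0],6.5],[[5.9,0,1.4],[0,-1,0],6.5],[[5.9,0,1.4],[0,0,0],6.5]]}}

```text
t: 2.2
eef_pos: [364.5, 336.1, 358.8]
tcp_rot: [-1.57, -0.001, -1.179]
ft_force: [0.8, 0.9, -1.1]
opening: 0.684
```

Request:
{"method": "apply_moves", "body": {"increments": [[[5.9,0,1.4],[0,0,0],6.5],[[5.9,0,1.4],[0,0,0],6.5],[[5.9,0,1.4],[0,0,0],6.5],[[5.9,0,1.4],[0,0,0],6.5],[[5.9,0,1.4],[0,0,0],6.5]]}}

```text
t: 2.82
eef_pos: [545.9, 81.4, 360.5]
tcp_rot: [-1.567, -0.001, -1.179]
ft_force: [0.3, 0.9, 0.4]
opening: 0.682
```

Request:
{"method": "apply_moves", "body": {"increments": [[[5.9,0,0.3],[0,0,0],6.5],[[5.9,0,0.3],[0,0,0],6.5],[[5.9,0,0.3],[0,0,0],6.5],[[5.9,0,0.3],[0,0,0],6.5],[[5.9,0,0.3],[0,0,0],6.5]]}}

```text
t: 3.45
eef_pos: [675.9, -195.3, 360.9]
tcp_rot: [-1.566, -0.001, -1.179]
ft_force: [1.1, 0.5, -0.5]
opening: 0.686
```

Request:
{"method": "apply_moves", "body": {"increments": [[[4,0,0],[0,0,0],6.5],[[0,4.5,0],[0,0,0],6.5],[[0,4.5,0],[0,0,0],6.5],[[0,4,0],[0,0,0],6.5],[[0,3,0],[0,0,0],6.5]]}}

```text
t: 4.08
eef_pos: [693.6, -239.4, 196.2]
tcp_rot: [-1.564, -0.003, -1.185]
ft_force: [0.5, -0.6, 0.2]
opening: 0.683
```

```bash
python3 - <<'E'
from h import *
s=readout.state(); print(s['eef_pos'],s['tcp_rot'],s['opening'])
c=read_camera('top'); 
for t in ['crate_heel','crate_corner_a']: print(t,[(toworld(c,d['point']).round(0).tolist(),round(d['confidence'],2)) for d in nets.mark_of(c,t)[:3]])
im=c['img'][:,:,::-1]
cv2.imwrite('pics/c.png',cv2.resize(im[60:260,250:450],(600,600),interpolation=cv2.INTER_CUBIC))
E
```

```text
[ 693.5921309  -239.35457673  196.20975288] [-1.56370234 -0.00317774 -1.18490455] 0.6828944233540833
crate_heel [([629.0, -87.0, 1.0], 0.65)]
crate_corner_a [([566.0, -111.0, 197.0], 0.83), ([697.0, -59.0, 199.0], 0.56)]
```

View pics/c.png

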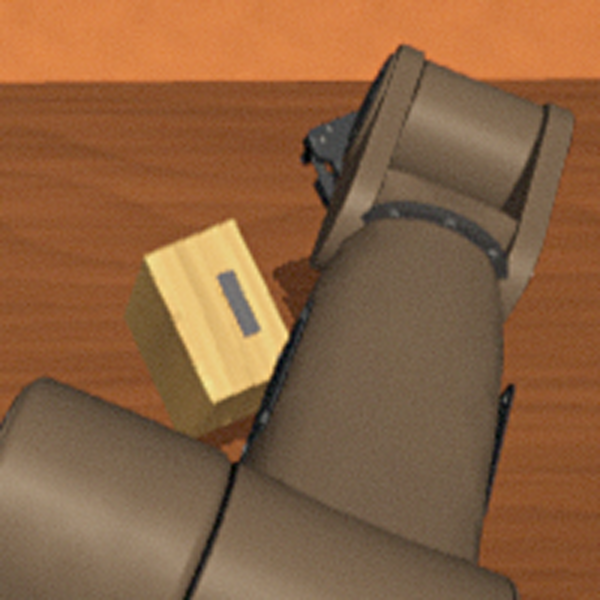

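The crate is unmoved and the gripper is about 80 mm behind its upper rim, in line with it. I'll go down to z≈172 and approach.

Request:
{"method": "apply_moves", "body": {"increments": [[[0,2.4,0],[0,-0.5,0],6.5],[[-2,0,0],[0,0,0],6.5],[[-2,0,0],[0,0,0],6.5],[[-1.5,0,0],[0,0,0],6.5],[[0,0,0],[0,0,0],6.5]]}}

```text
t: 4.85
eef_pos: [674.1, -185.2, 182.8]
tcp_rot: [-1.556, -0.011, -1.176]
ft_force: [-0.3, 0.3, -0.6]
opening: 0.679
```

Request:
{"method": "apply_moves", "body": {"increments": [[[-1,0,0],[0,0,0],6.5],[[-1,0,0],[0,0,0],6.5],[[-1,0,0],[0,0,0],6.5],[[-1,0,0],[0,0,0],6.5],[[-1,0,0],[0,0,0],6.5]]}}

```text
t: 5.48
eef_pos: [654.2, -137.3, 183.2]
tcp_rot: [-1.554, -0.012, -1.177]
ft_force: [0.7, -0.2, -0.8]
opening: 0.687
```

```bash
python3 - <<'E'
from h import *
c=read_camera('top'); 
for t in ['crate_heel','crate_corner_a']: print(t,[(toworld(c,d['point']).round(0).tolist(),round(d['confidence'],2)) for d in nets.mark_of(c,t)[:3]])
E
```

```text
crate_heel []
crate_corner_a [([552.0, -77.0, 194.0], 0.95), ([683.0, -25.0, 196.0], 0.84)]
```

Request:
{"method": "apply_moves", "body": {"increments": [[[-1,0,0],[0,0,0],6.5],[[-1,0,0],[0,0,0],6.5],[[-1,0,0],[0,0,0],6.5],[[-1,0,0],[0,0,0],6.5],[[-0.5,0,0],[0,0,0],6.5]]}}

```text
t: 6.25
eef_pos: [635.9, -93.3, 182.5]
tcp_rot: [-1.554, -0.012, -1.177]
ft_force: [0.9, -0.3, 0.8]
opening: 0.682
```

```bash
python3 - <<'E'
from h import *
c=read_camera('top'); 
for t in ['crate_heel','crate_corner_a']: print(t,[(toworld(c,d['point']).round(0).tolist(),round(d['confidence'],2)) for d in nets.mark_of(c,t)[:3]])
E
```

```text
crate_heel [([631.0, -86.0, 1.0], 0.66)]
crate_corner_a [([647.0, 62.0, 148.0], 0.76), ([514.0, 11.0, 147.0], 0.69)]
```

It's falling on its own with the heel unmoved. I'll back off and look.

Request:
{"method": "apply_moves", "body": {"increments": [[[0,-1,0],[0,0,0],6.5],[[2,0,0],[0,0,0],6.5],[[4,0,0],[0,0,0],6.5],[[4,0,0],[0,0,0],9.5],[[0,0,0],[0,0,0],9.5]]}}

```text
t: 7.02
eef_pos: [677.0, -193.7, 195.3]
tcp_rot: [-1.553, -0.014, -1.178]
ft_force: [0.5, 0.7, -0.8]
opening: 0.838
```

```bash
python3 - <<'E'
from h import *
s=readout.state(); print(s['eef_pos'],s['tcp_rot'],s['opening'])
for n in ['scene','top']:
  c=read_camera(n)
  for t in ['crate','crate_heel','crate_corner_a','jar','mug']: print(n,t,[(toworld(c,d['point']).round(0).tolist(),round(d['confidence'],2)) for d in nets.mark_of(c,t)[:3]])
im=c['img'][:,:,::-1]
cv2.imwrite('pics/d.png',cv2.resize(im[100:300,160:360],(600,600),interpolation=cv2.INTER_CUBIC))
E
```

```text
[ 677.01434432 -193.68598055  195.27743709] [-1.55296664 -0.01431462 -1.17759901] 0.8379073466903825
scene crate [([631.0, -81.0, 40.0], 0.85)]
scene crate_heel [([631.0, -77.0, 1.0], 0.65)]
scene crate_corner_a [([490.0, 77.0, 1.0], 0.98), ([618.0, 137.0, -1.0], 0.97)]
scene jar [([796.0, 116.0, -4.0], 0.93)]
scene mug [([348.0, 260.0, 2.0], 0.56)]
top crate [([631.0, -85.0, 44.0], 0.78)]
top crate_heel [([631.0, -84.0, 1.0], 0.76)]
top crate_corner_a [([620.0, 124.0, 2.0], 0.63)]
top jar [([799.0, 112.0, 1.0], 0.75)]
top mug [([353.0, 253.0, 1.0], 0.85)]
```

View pics/d.png

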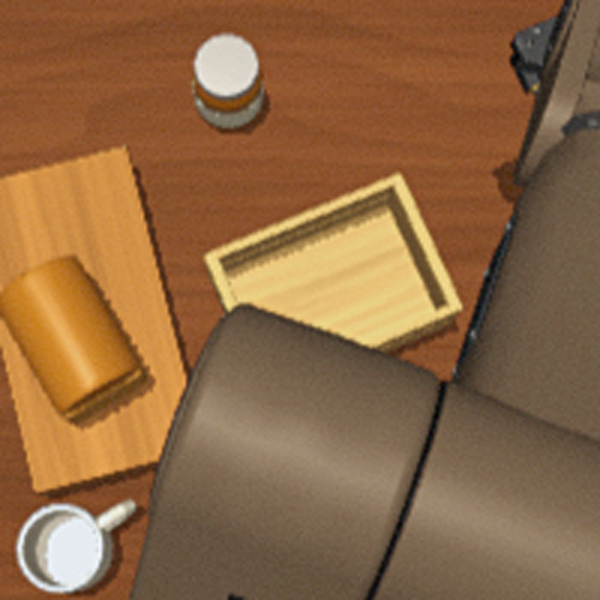

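The crate lies open side up, about 44–64 mm short of the riser and about 8° off square, with the bystanders unmoved. The TCP is in line with its near end, 119 mm back. I'll descend, then approach.

Request:
{"method": "apply_moves", "body": {"increments": [[[0,4.5,0],[0,0,0],9.5],[[0,4.5,0],[0,0,0],9.5],[[0,4,0],[0,0,0],9.5],[[0,3,0],[0,0,0],9.5],[[0,1,0],[0,0,0],9.5]]}}

```text
t: 8.25
eef_pos: [681.8, -190.5, 23.5]
tcp_rot: [-1.55, -0.017, -1.173]
ft_force: [-0.4, 0.3, 0.2]
opening: 0.999
```

Request:
{"method": "apply_moves", "body": {"increments": [[[0,1,0],[0,0,0],9.5],[[-2,0,0],[0,0,0],9.5],[[-2,0,0],[0,0,0],9.5],[[-2,0,0],[0,0,0],9.5],[[-2,0,0],[0,0,0],9.5]]}}

```text
t: 8.88
eef_pos: [650.2, -112.2, 14.8]
tcp_rot: [-1.546, -0.02, -1.174]
ft_force: [-0.0, -0.2, 0.7]
opening: 1.0
```

Request:
{"method": "apply_moves", "body": {"increments": [[[0,-0.8,-0.9],[-1.4,0,1.1],9.5],[[-1,0,0],[0,0,0],9.5],[[-1,0,0],[0,0,0],9.5],[[-1,0,0],[0,0,0],9.5],[[0,0,0],[0,0,0],9.5]]}}

```text
t: 9.5
eef_pos: [628.3, -81.6, 23.3]
tcp_rot: [-1.569, -0.002, -1.17]
ft_force: [-0.2, 0.1, -0.6]
opening: 0.998
```

```bash
python3 - <<'E'
from h import *
s=readout.state(); print(s['eef_pos'],s['tcp_rot'],s['opening'])
for n in ['scene','top']:
  c=read_camera(n)
  for t in ['crate_heel','crate_corner_a']: print(n,t,[(toworld(c,d['point']).round(0).tolist(),round(d['confidence'],2)) for d in nets.mark_of(c,t)[:3]])
  if n=='scene': save(c,'e')
E
```

```text
[628.30524778 -81.62107021  23.33996464] [-1.5694196  -0.00164872 -1.17002373] 0.9975088924026195
scene crate_heel [([626.0, -68.0, 4.0], 0.94)]
scene crate_corner_a [([613.0, 145.0, 4.0], 0.84), ([487.0, 88.0, 5.0], 0.74)]
top crate_heel [([624.0, -76.0, -2.0], 0.68)]
top crate_corner_a []
```

View pics/e.png

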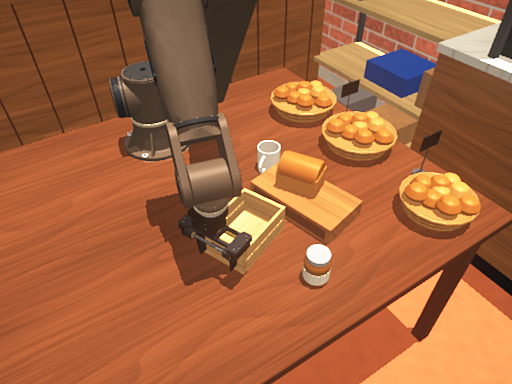

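The fingers are flush on the near end and the crate has moved about 10 mm. I'll keep pushing and turn the tool 8° to line up with the riser.

Request:
{"method": "apply_moves", "body": {"increments": [[[-0.7,0,0],[0,1.8,0],9.5],[[-0.7,0,0],[0,1.8,0],9.5],[[-0.7,0,0],[0,1.8,0],9.5],[[-0.7,0,0],[0,1.8,0],9.5],[[-0.5,0,0],[0,0.8,0],9.5]]}}

```text
t: 10.42
eef_pos: [618.1, -54.4, 23.3]
tcp_rot: [-1.569, -0.004, -1.316]
ft_force: [-0.3, -3.0, 0.8]
opening: 0.997
```

```bash
python3 - <<'E'
from h import *
s=readout.state(); print(s['eef_pos'],s['tcp_rot'],s['ft_force'])
for n in ['scene','top']:
  c=read_camera(n)
  for t in ['crate_heel','crate_corner_a']: print(n,t,[(toworld(c,d['point']).round(0).tolist(),round(d['confidence'],2)) for d in nets.mark_of(c,t)[:3]])
  im=c['img'][:,:,::-1]
  if n=='scene': cv2.imwrite('pics/f.png',cv2.resize(im[140:290,190:370],(720,600),interpolation=cv2.INTER_CUBIC))
E
```

```text
[618.07229    -54.37506918  23.32372186] [-1.56862442 -0.00417121 -1.31583189] [-0.32553296 -2.97021256  0.83591226]
scene crate_heel [([620.0, -35.0, -0.0], 0.92)]
scene crate_corner_a [([625.0, 176.0, 3.0], 0.88), ([492.0, 131.0, 2.0], 0.68)]
top crate_heel []
top crate_corner_a [([630.0, 167.0, -3.0], 0.72)]
```

View pics/f.png

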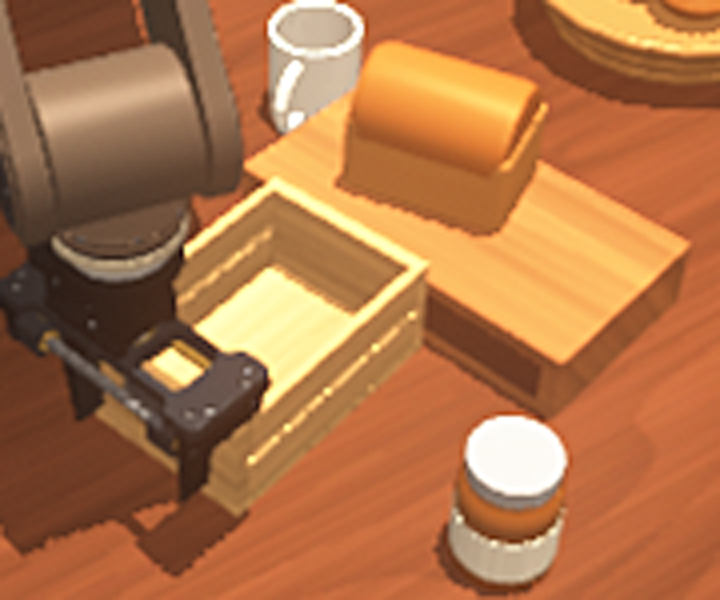

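Nearly there, with about 10 mm left. I'll use small steps and watch the force.

Request:
{"method": "apply_moves", "body": {"increments": [[[-0.4,0,0],[0,0,0],9.5],[[-0.4,0,0],[0,0,0],9.5],[[-0.3,0,0],[0,0,0],9.5],[[-0.3,0,0],[0,0,0],9.5],[[-0.3,0,0],[0,0,0],9.5]]}}

```text
t: 11.35
eef_pos: [615.0, -43.1, 24.1]
tcp_rot: [-1.567, -0.011, -1.316]
ft_force: [0.4, -30.3, 1.2]
opening: 0.999
```

```bash
python3 - <<'E'
from h import *
s=readout.state(); print(s['eef_pos'],s['tcp_rot'],s['ft_force'],s['moment'])
for n in ['top','scene']:
  c=read_camera(n)
  for t in ['crate_heel','crate_corner_a']: print(n,t,[(toworld(c,d['point']).round(0).tolist(),round(d['confidence'],2)) for d in nets.mark_of(c,t)[:3]])
  im=c['img'][:,:,::-1]
  if n=='scene': cv2.imwrite('pics/g.png',cv2.resize(im[160:250,230:338],(720,600),interpolation=cv2.INTER_CUBIC))
E
```

```text
[614.9614069  -43.08713984  24.0754059 ] [-1.5671357  -0.01092448 -1.31574686] [  0.36692336 -30.26911837   1.21812421] [-4.37079028  0.74820617 -0.41147274]
top crate_heel []
top crate_corner_a []
scene crate_heel [([610.0, -30.0, 2.0], 0.58)]
scene crate_corner_a [([631.0, 183.0, 5.0], 0.89)]
```

View pics/g.png

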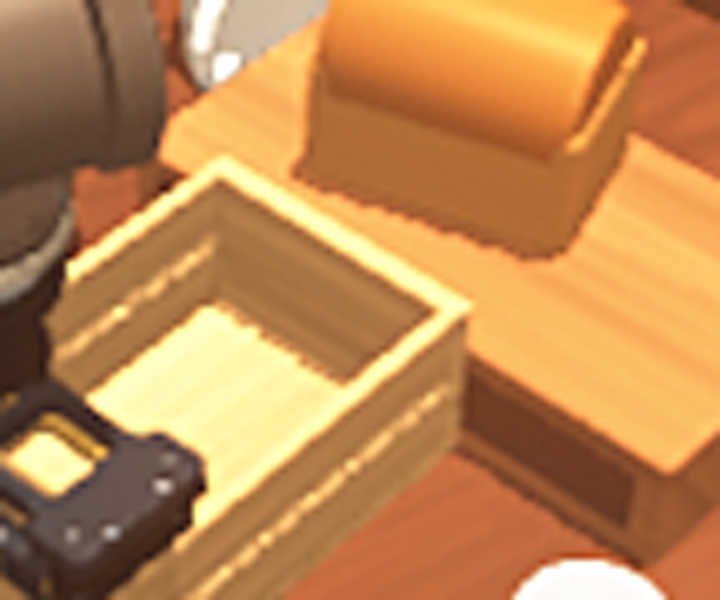

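The 30 N contact force with a small yaw moment suggests it sits flat. I'll back off, rise, and check from above.

Request:
{"method": "apply_moves", "body": {"increments": [[[0.5,0,0],[0,0,0],9.5],[[2,0,0],[0,0,0],9.5],[[5,0,0],[0,0,0],9.5],[[5.5,-1,0],[0,0,0],9.5],[[3,-4,0],[0,0,0],9.5]]}}

```text
t: 12.28
eef_pos: [655.2, -201.3, 73.7]
tcp_rot: [-1.571, -0.006, -1.313]
ft_force: [0.0, 0.1, -0.0]
opening: 1.006
```

Request:
{"method": "apply_moves", "body": {"increments": [[[5,-2,0],[0,0,0],9.5],[[5,-2,0],[0,0,0],9.5],[[5,-2,0],[0,0,0],9.5],[[5,0,0],[0,0,0],9.5],[[0,0,0],[0,0,0],9.5]]}}

```text
t: 12.9
eef_pos: [707.2, -406.6, 140.0]
tcp_rot: [-1.566, -0.008, -1.315]
ft_force: [-0.6, 0.6, -0.4]
opening: 0.996
```

```bash
python3 - <<'E'
from h import *
s=readout.state(); print(s['eef_pos'],s['ft_force'])
for n in ['scene','top']:
  c=read_camera(n)
  for t in ['crate','crate_heel','crate_corner_a','jar','mug','loaf']: print(n,t,[(toworld(c,d['point']).round(0).tolist(),round(d['confidence'],2)) for d in nets.mark_of(c,t)[:2]])
im=c['img'][:,:,::-1]
cv2.imwrite('pics/i.png',cv2.resize(im[120:270,140:340],(800,600),interpolation=cv2.INTER_CUBIC))
E
```

```text
[ 707.23165832 -406.56980641  140.02006997] [-0.61167579  0.59553393 -0.37154125]
scene crate [([616.0, -31.0, 43.0], 0.61)]
scene crate_heel [([616.0, -28.0, 0.0], 0.78)]
scene crate_corner_a [([500.0, 144.0, 1.0], 0.83), ([631.0, 183.0, 0.0], 0.73)]
scene jar [([798.0, 115.0, -4.0], 0.86)]
scene mug [([352.0, 262.0, 4.0], 0.81)]
scene loaf [([539.0, 250.0, 62.0], 0.77)]
top crate [([611.0, -36.0, 46.0], 0.62)]
top crate_heel [([615.0, -35.0, -1.0], 0.78)]
top crate_corner_a [([635.0, 175.0, -0.0], 0.9), ([496.0, 140.0, 0.0], 0.71)]
top jar [([354.0, 256.0, 3.0], 0.27)]
top mug [([355.0, 257.0, 2.0], 0.73)]
top loaf [([537.0, 248.0, 63.0], 0.84), ([355.0, 255.0, 4.0], 0.37)]
```

View pics/i.png

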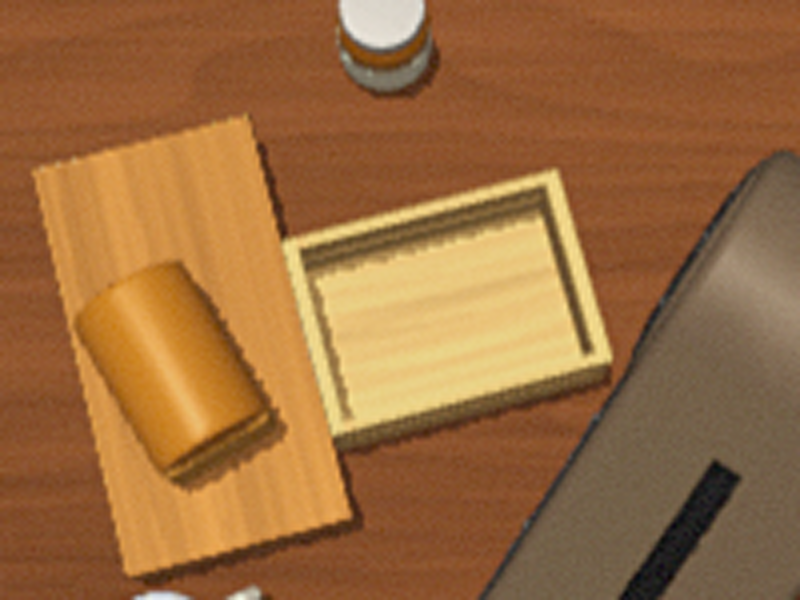

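The crate's far rim looks parallel to the riser front (about 14.0° against 14.3°). The loaf, jar and mug are unmoved. I'll check the gap with a profile across the joint at each end, looking for a dark dip.

```bash
python3 - <<'E'
from h import *
c=read_camera('top'); im=c['img'].astype(np.float32)
a=np.array([140+285/4,120+240/4]);b=np.array([140+335/4,120+440/4]);d=(b-a)/np.linalg.norm(b-a);n=np.array([d[1],-d[0]])
n=n if n[0]>0 else -n
L=np.linalg.norm(b-a)
for lo,hi in((.12,.35),(.4,.6),(.65,.88)):
    k=np.arange(-5,5.1,.5); P=np.zeros((len(k),3))
    ts=np.linspace(lo,hi,20)*L
    for i,s in enumerate(k):
        q=(a+np.outer(ts,d)+s*n).astype(np.float32)
        P[i]=cv2.remap(im,q[:,0:1].copy(),q[:,1:2].copy(),cv2.INTER_LINEAR).reshape(-1,3).mean(0)
    print(P[:,0].round().astype(int).tolist()); print(P[:,2].round().astype(int).tolist())
E
```

```text
[215, 214, 211, 209, 206, 205, 204, 206, 216, 229, 235, 237, 237, 232, 216, 187, 162, 154, 155, 164, 179]
[75, 73, 71, 69, 68, 69, 77, 95, 117, 133, 137, 138, 137, 132, 119, 96, 77, 69, 70, 76, 88]
[217, 215, 212, 210, 209, 208, 204, 201, 211, 226, 235, 237, 237, 234, 222, 197, 170, 154, 155, 168, 192]
[75, 74, 73, 71, 71, 73, 81, 96, 116, 132, 136, 137, 136, 134, 123, 103, 82, 70, 70, 77, 92]
[220, 218, 215, 213, 212, 211, 208, 202, 203, 218, 232, 236, 237, 236, 228, 208, 182, 164, 161, 169, 188]
[78, 75, 73, 72, 71, 71, 74, 83, 101, 123, 136, 139, 138, 136, 129, 112, 91, 76, 73, 79, 93]
```

There is no dark dip at either end, so no visible gap. The arm is clear, so I'm handing in.

```bash
python3 -c "
from h import *
print(env.job_done())"
```

```text
the job is handed in; nothing more can be done
None
```

The crate now lies on its bottom, open side up, with its far end flat against the front of the riser, and I have handed the job in. It was only pushed, never gripped or lifted, and the run took about 13 s of the 64 s.

**How it went:** I pushed the upper rim from the open side with the fingers part open until the crate fell by itself, and its heel stayed in place on the counter. I then pushed the near end with the fingers fully open, turning about 8° on the way to square it to the riser. I stopped when the wrist force rose to about 30 N against the riser.

**Last checks** (gripper about 390 mm behind the crate's near end):
- **Flatness:** the crate's far edge measured about 14.0° and the riser front about 14.3°. Brightness profiles across the joint showed no visible gap at either end or in the middle. The crate's far corners came out within about 2 mm of the riser face, which is inside the measuring error.
- **Bystanders:** mug and loaf were found where they started in both camera views. The jar was found in the scene view. In the top view its network gave only a low-confidence false hit (0.27) on the mug, but the jar shows in that picture.

No other check failed or disagreed.

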